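Sort stray sockets into their trays

TASK

Put away the three steel sockets left standing on the bench in front of the robot, sorted by kind: the tall deep one goes into the tray that already holds a deep socket, the two short ones into the tray that already holds a short socket. Leave each standing upright on the tray's floor, open end up, without knocking over the sockets already there, and leave the key fob and the spark plug lying where they are.

Things in the scene. Friction and masses are not known exactly. Their poses are not given: they have to be found in the camera images.
- tray_deep: open-topped grey plastic tray, fixed to the bench. Outside 130 (its x) x 190 (its y) x 40 mm high, walls and floor 5 mm thick, so inside 120 x 180 mm with the inner floor 5 mm above the bench. Origin: centre of its underside. The two trays are alike and either may stand left or right; this is the one that already holds a deep socket
- tray_short: open-topped grey plastic tray, fixed to the bench. Outside 130 (its x) x 190 (its y) x 40 mm high, walls and floor 5 mm thick, so inside 120 x 180 mm with the inner floor 5 mm above the bench. Origin: centre of its underside. The two trays are alike and either may stand left or right; this is the one that already holds a short socket
- deep_stray: bare steel deep (tall) socket, a plain cylinder 26 mm in diameter and 80 mm tall, about 160 g, standing with its dark open end up. Origin: centre of its foot, own z up. It stands on the open bench, in the row between the robot and the trays
- short_stray_a: bare steel short socket, a plain cylinder 32 mm in diameter and 38 mm tall, about 120 g, standing with its dark open end up. Origin: centre of its foot, own z up. It stands on the open bench, in the row between the robot and the trays
- short_stray_b: bare steel short socket, a plain cylinder 32 mm in diameter and 38 mm tall, about 120 g, standing with its dark open end up. Origin: centre of its foot, own z up. It stands on the open bench, in the row between the robot and the trays
- deep_stored: bare steel deep (tall) socket, a plain cylinder 26 mm in diameter and 80 mm tall, about 160 g, standing with its dark open end up. Origin: centre of its foot, own z up. It already stands in the tray for deep sockets, anywhere along its length
- short_stored: bare steel short socket, a plain cylinder 32 mm in diameter and 38 mm tall, about 120 g, standing with its dark open end up. Origin: centre of its foot, own z up. It already stands in the tray for short sockets, anywhere along its length
- key_fob: black car key fob, 75 x 34 x 14 mm, lying in the row of strays. Bystander: leave it alone. Origin: centre of its underside
- spark_plug: spark plug with white ceramic, lying, 82 mm long, 21 mm thick, in the row of strays. Bystander: leave it alone. Origin: centre of its underside
There are look-alikes about, which are no part of the job. What is shaped like the short_stray_a but red is not meant. Leave any green look-alike of the deep_stored alone.

How it is judged (in metres and radians):
At the end, for the whole second after the job is handed in: Both deep sockets are in the deep-socket tray and all three short sockets in the short-socket tray: centres within the tray's inside, foot on its floor (less than 12 mm above the tray's underside), upright within 0.15 rad (about 9 degrees) with the open end up, at rest and released by the gripper (x of deep_stray in the frame of tray_deep between -0.06 and 0.06 m and y of deep_stray in the frame of tray_deep between -0.09 and 0.09 m and z of each of deep_stray, deep_stored in the frame of tray_deep below 0.012 m and angle between each of deep_stray, deep_stored, short_stray_a, short_stray_b, short_stored's own z axis and vertical below 0.15 rad and linear speed of each of deep_stray, deep_stored, short_stray_a, short_stray_b, short_stored below 0.03 m/s and contact force between the fingers and deep_stray below 0.1 N and x of deep_stored in the frame of tray_deep between -0.06 and 0.06 m and y of deep_stored in the frame of tray_deep between -0.09 and 0.09 m and contact force between the fingers and deep_stored below 0.1 N and x of short_stray_a in the frame of tray_short between -0.06 and 0.06 m and y of short_stray_a in the frame of tray_short between -0.09 and 0.09 m and z of each of short_stray_a, short_stray_b, short_stored in the frame of tray_short below 0.012 m and contact force between the fingers and short_stray_a below 0.1 N and x of short_stray_b in the frame of tray_short between -0.06 and 0.06 m and y of short_stray_b in the frame of tray_short between -0.09 and 0.09 m and contact force between the fingers and short_stray_b below 0.1 N and x of short_stored in the frame of tray_short between -0.06 and 0.06 m and y of short_stored in the frame of tray_short between -0.09 and 0.09 m and contact force between the fingers and short_stored below 0.1 N); the robot touches nothing.
It fails at once if a socket already stored in a tray is knocked over (angle between any of deep_stored, short_stored's own z axis and vertical above 0.6 rad).
It fails at once if the key fob or the spark plug is moved by more than 30 mm (distance of any of key_fob, spark_plug from where it was at the start of the episode above 0.03 m).
It also fails if it takes over 69 s, if anything falls off the work surface, if the arm or the gripper's body presses on something with over 40 N, if the wrist force passes 120 N, or if a joint passes its speed limit or range.

ROBOT

A 6-joint arm with a two-finger parallel gripper is mounted at the origin on the work surface. World frame = base frame: x ahead of the robot, y to its left, z up, the work surface at z = 0. Lengths are in mm, angles in degrees, forces in N, time in s.
With the tool pointing down it reaches from about 300 to 850 mm from the base axis. Payload 4.2 kg.
Tool frame: the origin (TCP) lies midway between the tips of the shut fingers; the grasp point (between the pads) lies 19 mm behind it (env.grip_point_offset is the distance from the TCP to the grasp point, in mm); z points along the fingers, x is the direction in which the jaws open and shut, and the axes are right-handed (so a half turn about z gives the same grasp; the last joint's range is limited). The gripper opens to 91 mm and grips with 3 to 60 N. Pads are 32 mm wide; open, the fingers measure 118 mm over their backs; the gripper's body (76 mm by 178 mm) begins 60 mm behind the grasp point.
Start: joints at [71.505, 18.312, 89.639, -0, 72.044, -1.146], TCP at [171.464, 548.856, 213.976] pointing down, gripper open.
Joint ranges: [-177.97, 177.97], [-48.28, 115.42], [12.27, 149.76], [-77.06, 257.06], [2.81, 150.46], [-146.56, 146.56]. Speed limits (degrees/s): [147.25, 147.25, 180, 180, 180, 180].

INTERFACE

Orientations are given as [roll, pitch, yaw] about the fixed x, y, z axes, in that order (R = Rz(yaw) Ry(pitch) Rx(roll)).
In Python, from workcell import env gives the robot as it stands.
- The arm moves only by the shell command python3 -m pendant 'ROWS' [FORCE]. ROWS is JSON, a list of rows, each an object with "xyz": the shift along the tool's x, y, z in m, a list of three; "roll": the turn about the tool's z in degrees; "jaw": the closure, from 0 (fully open) to 1 (shut). A call has exactly 8 rows; each row is the pose to reach, as a shift and turn from the pose commanded when the call began, along the tool's axes at that moment; what a row does not reach only later rows make up. A row lasts 1/8 s, in which the tool goes at most 62.5 mm and 10.7 degrees, less where a joint would pass 70% of its speed; a pose out of reach is approached as far as the arm can. A call with a gripper value outside its range is refused whole. The fingers move at their own pace and stop on an object; FORCE is the grip in N (left out, the last holds). Time passes only in rows, so rows that repeat a pose let the fingers close, or fill a call up. It gives the time, the measured TCP pose, the force and the opening at its end, in the units of the state.
- env.state(): the state, without advancing time (a new reading comes with each control period).
- env.grab_frame(name): name is "side" or "top" or "wrist"; returns (picture, depth): 400x640x3 uint8, blue, green, red; 400x640 float32, mm along the optical axis (not along the pixel's ray), 0 where there is no reading.
- env.camera_params(name): a dict with "camera_matrix" (3x3 intrinsics, pixels), "cam_to_world" (4x4, takes a point from camera to world coordinates); the wrist camera has in their place "hand_eye" (4x4, takes a point from camera to tool coordinates, whose origin is the TCP and whose axes are the tool frame's). Camera axes: x right, y up, looking along -z (the intrinsics and any distortion apply to the point x, -y, -z); pixel columns grow to the right and rows downward; lengths in mm; the calibration is good to about 2 mm. A picture is of the moment at which its call begins: read the wrist's pose just before it. camera_params takes no time and is no camera call.
- env.job_done(): hands the job in, once; it reports no verdict.
The state is a dict: "time_s": time; "qpos": joint angles; "qvel": joint speeds; "effort": joint torques, N m; "ee_pos": TCP position; "ee_rot": TCP orientation; "force": force on the tool from outside, world axes, zero at the start; "torque": the same for the moment, N m; "gripper_width": finger opening in mm.
Only numpy, scipy, OpenCV 4.12 (cv2) and the standard library are available. Lean on these libraries where they do the work, as an engineer would, in place of code of your own. Each camera call takes 0.05 s, during which the arm holds its last target. There are 200 camera calls.

## Working session

There is one attempt and no reset: what is moved stays moved. The work goes in short steps, Python scripts to look and compute and a shell command to move; the robot and the scene stay as the last step left them, time stands still between calls to the robot, and variables do not carry over. Pictures are saved under pics/ and viewed, about 8 in all and at most 12, crops included, and the job is handed in when it is done.

```bash
mkdir -p pics
cat > h.py <<'E'
import numpy as np,cv2
from workcell import env
from scipy.spatial.transform import Rotation as R
def grab(n):
    s=env.state(); im,d=env.grab_frame(n); p=env.camera_params(n)
    if n=="wrist":
        T=np.eye(4);T[:3,:3]=R.from_euler('xyz',s['ee_rot'],degrees=True).as_matrix();T[:3,3]=s['ee_pos'];T=T@np.array(p['hand_eye'])
    else: T=np.array(p['cam_to_world'])
    return im,d,np.array(p['camera_matrix']),T
def cloud(d,K,T):
    v,u=np.mgrid[:d.shape[0],:d.shape[1]]
    P=np.stack([(u-K[0,2])/K[0,0]*d,-(v-K[1,2])/K[1,1]*d,-d],-1)
    return P@T[:3,:3].T+T[:3,3]
E
python3 - <<'E'
from h import *
print(env.state()); print(env.camera_params("top"))
for n in("top","side"):
    im,d,K,T=grab(n); cv2.imwrite(f"pics/{n}0.png",im); np.savez(f"{n}0.npz",im=im,d=d,K=K,T=T)
E
```

```text
{'time_s': 0.0, 'qpos': array([ 7.15028892e+01,  1.83535580e+01,  8.97075433e+01,  3.54886818e-04,
        7.20422782e+01, -1.14428311e+00]), 'qvel': array([-0.03534618, -0.10175467,  0.08035185, -0.04921605, -0.05914653,
        0.01635808]), 'effort': array([ 1.22890856e-04, -4.12473822e+01, -2.31975067e+01,  7.27871270e-02,
        4.56507260e-02, -1.36259105e-04]), 'ee_pos': array([171.31831719, 548.35676457, 213.09334889]), 'ee_rot': array([-1.79997598e+02,  1.03352175e-01,  7.26470648e+01]), 'force': array([-0.25355464, -0.14294155,  0.45370916]), 'torque': array([ 0.00043926,  0.03640377, -0.04082336]), 'gripper_width': 91.0853215926189}
{'camera_matrix': array([[471.81332913,   0.        , 319.21833702],
       [  0.        , 471.81332913, 193.69980922],
       [  0.        ,   0.        ,   1.        ]]), 'cam_to_world': array([[-1.36079054e-02,  9.86899105e-01, -1.60763741e-01,
         3.46118311e+02],
       [-9.99801688e-01, -1.10915272e-02,  1.65397281e-02,
        -2.01972245e+01],
       [ 1.45399275e-02,  1.60956931e-01,  9.86854324e-01,
         9.46586219e+02],
       [ 0.00000000e+00,  0.00000000e+00,  0.00000000e+00,
         1.00000000e+00]])}
```

View pics/top0.png

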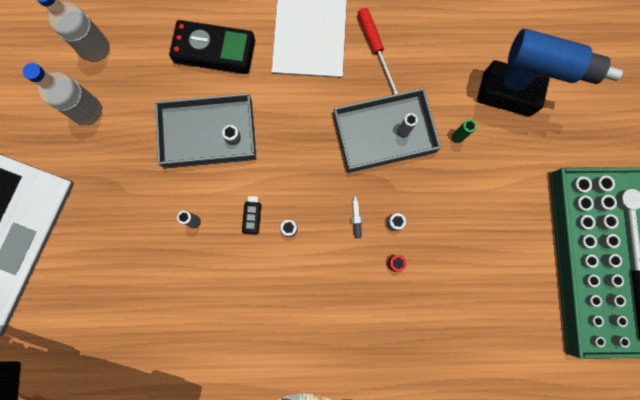

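View pics/side0.png

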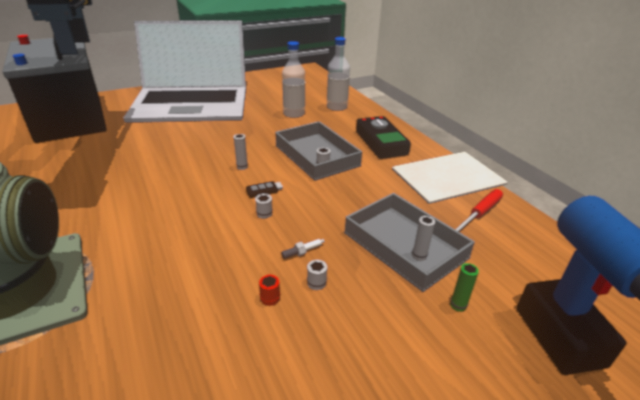

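Top view shows these candidates:
- Deep stray at (185,217).
- Short strays at (289,228) and (397,221).
- Red look-alike at (398,263) and green look-alike at (463,131), both to be left alone.
- Stored short at (231,133) in the left tray, so that is tray_short.
- Stored deep at (409,122) in the right tray, so that is tray_deep.
- Fob at (252,215) and plug at (357,217).

The side view agrees on which sockets are tall and which are short.

Run:
```python
from h import *
z=np.load("top0.npz");im=z['im'];P=cloud(z['d'],z['K'],z['T'])
print("bench z",np.median(P[300:330,200:400,2]))
def circ(name,u,v,h):
    w=P[v-28:v+28,u-28:u+28].reshape(-1,3); m=abs(w[:,2]-h)<6
    q=w[m][:,:2]; 
    (c,r)=cv2.minEnclosingCircle(q.astype(np.float32)); print(name,m.sum(),"z",np.median(w[m][:,2]).round(1),"circ",np.round(c,1),"r",round(r,1),"mean",q.mean(0).round(1))
circ("deep",187,218,80);circ("sA",289,228,38);circ("sB",397,221,38);circ("red",398,263,38)
circ("sh_st",231,133,43);circ("dp_st",409,122,85)
for n,(a,b,c,d) in dict(left=(90,170,150,260),right=(85,175,328,443)).items():
    w=P[a:b,c:d].reshape(-1,3); q=w[abs(w[:,2]-40)<5][:,:2]; 
    r=cv2.minAreaRect(q.astype(np.float32)); print(n,len(q),r, cv2.boxPoints(r).round(0).tolist())
for n,(a,b,c,d) in dict(fob=(193,237,240,264),plug=(193,240,349,365)).items():
    w=P[a:b,c:d].reshape(-1,3);q=w[w[:,2]>6];print(n,q[:,:2].min(0).round(),q[:,:2].max(0).round(),q[:,2].max())
T=z['T'];s=cv2.resize(im[170:280,160:430],None,fx=2.9,fy=2.9,interpolation=2);cv2.imwrite("pics/crop.png",s)
```

```text
bench z -0.9340450002107445
deep 157 z 79.3 circ [447.6 215.3] r 12.9 mean [447.6 214.8]
sA 208 z 37.1 circ [429.8  25.4] r 15.6 mean [429.6  25.2]
sB 210 z 37.3 circ [ 439.6 -187. ] r 15.9 mean [ 439.5 -186.6]
red 216 z 37.0 circ [ 359.3 -184.9] r 15.9 mean [ 359.2 -184.4]
sh_st 389 z 40.6 circ [620.5 147.5] r 70.8 mean [607.6 131.8]
dp_st 147 z 84.0 circ [ 629.  -211.5] r 13.4 mean [ 628.4 -211.1]
left 1037 ((630.0709838867188, 192.06422424316406), (131.32127380371094, 190.34996032714844), 5.087032794952393) [[556.0, 281.0], [573.0, 91.0], [704.0, 103.0], [687.0, 293.0]]
right 828 ((627.33154296875, -172.913818359375), (130.6728515625, 190.19219970703125), 12.518059730529785) [[543.0, -94.0], [584.0, -280.0], [712.0, -252.0], [671.0, -66.0]]
fob [346. -20.] [496. 119.] 946.5862189781853
plug [ 346. -121.] [493. -20.] 946.5862189781853
```

View pics/crop.png

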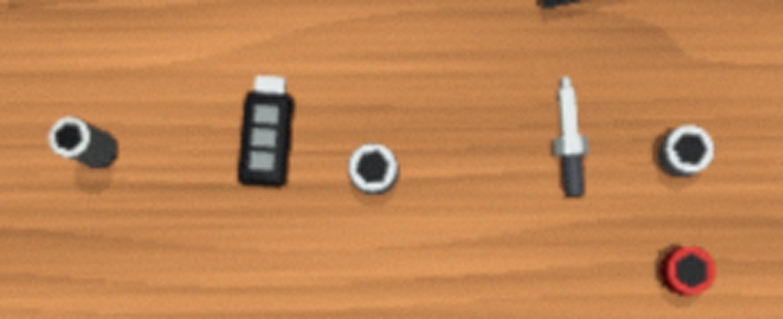

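The crop confirms bare steel strays at crop px (75,140) for the deep one, and (373,167) and (688,150) for the short ones. The red one at (690,270) is excluded. I'll use yaw 0 throughout (tool x = world x, y = -world y, z down) and start with the deep socket.

```bash
python3 -m pendant '[{"xyz":[-0.030,0.045,0.0],"roll":9,"jaw":0.2},{"xyz":[-0.060,0.091,0.0],"roll":18,"jaw":0.3},{"xyz":[-0.090,0.137,0.0],"roll":27.5,"jaw":0.3},{"xyz":[-0.120,0.183,0.0],"roll":37,"jaw":0.3},{"xyz":[-0.150,0.230,0.02],"roll":46,"jaw":0.3},{"xyz":[-0.180,0.277,0.03],"roll":55,"jaw":0.3},{"xyz":[-0.210,0.320,0.04],"roll":64,"jaw":0.3},{"xyz":[-0.236,0.363,0.06],"roll":72.65,"jaw":0.3}]' 25
python3 - <<'E'
from h import *
print(env.state())
z=np.load("top0.npz");P=cloud(z['d'],z['K'],z['T'])
print("stored short px",P[128:140,225:238].reshape(-1,3)[:, :].mean(0), "fob/plug",P[215,252],P[217,357],P[193:237,240:264][...,1].min())
w=P[118:150,216:246].reshape(-1,3);q=w[(w[:,2]>36)&(w[:,2]<50)][:,:2];print(cv2.minEnclosingCircle(q.astype(np.float32)))
E
```

```text
time_s: 1.1
ee_pos: [448.8, 213.9, 153.9]
ee_rot: [-180.0, -0.1, -0.3]
force: [-0.4, 0.7, -0.3]
gripper_width: 63.7
{'time_s': 1.1, 'qpos': array([2.41561515e+01, 1.41123766e+01, 1.04960342e+02, 1.13166046e-02,
       6.08402045e+01, 2.44575115e+01]), 'qvel': array([-45.15199133,  17.26518612,   3.21881386,   0.17497155,
       -20.09546962,  23.58177196]), 'effort': array([ 3.30491133e+00, -3.80137682e+01, -2.04483658e+01, -1.65490620e-02,
        5.34594655e-01, -3.49484542e-01]), 'ee_pos': array([448.76781557, 213.93869442, 153.92426102]), 'ee_rot': array([-1.79954946e+02, -7.51677203e-02, -3.06895992e-01]), 'force': array([-0.39153594,  0.67363134, -0.28533384]), 'torque': array([-0.08303575,  0.04304678,  0.04297491]), 'gripper_width': 63.65227649801787}
stored short px [612.81596885 135.71932786  52.64495034] fob/plug [456.63133523  98.03480874  14.77397739] [ 449.80148615 -109.97049096   17.91581671] -20.19722454374723
((619.5524291992188, 139.833740234375), 15.936635971069336)
```

```bash
python3 -m pendant '[{"xyz":[0,0,0.0],"roll":0,"jaw":0.3},{"xyz":[0,0,0.035],"roll":0,"jaw":0.3},{"xyz":[0,0,0.075],"roll":0,"jaw":0.3},{"xyz":[0,0,0.110],"roll":0,"jaw":0.3},{"xyz":[0,0,0.126],"roll":0,"jaw":0.35},{"xyz":[0,0,0.126],"roll":0,"jaw":0.5},{"xyz":[0,0,0.126],"roll":0,"jaw":0.7},{"xyz":[0,0,0.126],"roll":0,"jaw":1}]' 25
python3 -m pendant '[{"xyz":[0,0,0],"roll":0,"jaw":1},{"xyz":[0,0,0],"roll":0,"jaw":1},{"xyz":[0,0,-0.005],"roll":0,"jaw":1},{"xyz":[0,0,-0.03],"roll":0,"jaw":1},{"xyz":[0,0,-0.06],"roll":0,"jaw":1},{"xyz":[0,0,-0.09],"roll":0,"jaw":1},{"xyz":[0,0,-0.115],"roll":0,"jaw":1},{"xyz":[0,0,-0.126],"roll":0,"jaw":1}]' 25
```

```text
time_s: 2.1
ee_pos: [448.1, 215.9, 29.0]
ee_rot: [-179.9, -0.1, 0.0]
force: [-0.4, -0.8, 1.5]
gripper_width: 32.2
time_s: 3.1
ee_pos: [448.0, 215.4, 155.2]
ee_rot: [-180.0, -0.1, -0.0]
force: [-1.2, 0.4, -0.6]
gripper_width: 25.4
```

```bash
python3 -m pendant '[{"xyz":[0.012,0.025,0],"roll":0,"jaw":1},{"xyz":[0.036,0.075,0],"roll":0,"jaw":1},{"xyz":[0.063,0.130,0],"roll":0,"jaw":1},{"xyz":[0.090,0.185,0],"roll":0,"jaw":1},{"xyz":[0.118,0.240,0],"roll":0,"jaw":1},{"xyz":[0.143,0.292,0],"roll":0,"jaw":1},{"xyz":[0.163,0.334,0],"roll":0,"jaw":1},{"xyz":[0.1705,0.349,0],"roll":0,"jaw":1}]' 25
python3 -m pendant '[{"xyz":[0,0,0],"roll":0,"jaw":1},{"xyz":[0,0,0.025],"roll":0,"jaw":1},{"xyz":[0,0,0.060],"roll":0,"jaw":1},{"xyz":[0,0,0.090],"roll":0,"jaw":1},{"xyz":[0,0,0.110],"roll":0,"jaw":1},{"xyz":[0,0,0.118],"roll":0,"jaw":1},{"xyz":[0,0,0.120],"roll":0,"jaw":1},{"xyz":[0,0,0.120],"roll":0,"jaw":1}]' 25
```

```text
time_s: 4.1
ee_pos: [618.2, -136.1, 152.4]
ee_rot: [-180.0, 0.1, -0.2]
force: [-0.7, 0.6, -1.1]
gripper_width: 25.5
time_s: 5.1
ee_pos: [618.6, -133.3, 34.8]
ee_rot: [180.0, -0.1, 0.0]
force: [0.8, 0.3, -0.8]
gripper_width: 25.7
```

```bash
python3 -m pendant '[{"xyz":[0,0,0.001],"roll":0,"jaw":1},{"xyz":[0,0,0.001],"roll":0,"jaw":0.65},{"xyz":[0,0,0.001],"roll":0,"jaw":0.5},{"xyz":[0,0,0.001],"roll":0,"jaw":0.4},{"xyz":[0,0,0.0],"roll":0,"jaw":0.4},{"xyz":[0,0,-0.030],"roll":0,"jaw":0.4},{"xyz":[0,0,-0.075],"roll":0,"jaw":0.4},{"xyz":[0,0,-0.120],"roll":0,"jaw":0.4}]' 25
python3 -m pendant '[{"xyz":[-0.020,0.006,0],"roll":0,"jaw":0.4},{"xyz":[-0.060,0.018,0],"roll":0,"jaw":0.4},{"xyz":[-0.110,0.032,0],"roll":0,"jaw":0.4},{"xyz":[-0.150,0.045,0.01],"roll":0,"jaw":0.35},{"xyz":[-0.1785,0.053,0.03],"roll":0,"jaw":0.35},{"xyz":[-0.1785,0.053,0.06],"roll":0,"jaw":0.35},{"xyz":[-0.1785,0.053,0.08],"roll":0,"jaw":0.35},{"xyz":[-0.1785,0.053,0.08],"roll":0,"jaw":0.35}]' 25
python3 - <<'E'
from h import *
for n in("top","wrist"):
    im,d,K,T=grab(n);P=cloud(d,K,T);np.savez(f"{n}1.npz",im=im,d=d,K=K,T=T);cv2.imwrite(f"pics/{n}1.png",im)
E
```

```text
time_s: 6.1
ee_pos: [617.9, -133.6, 155.0]
ee_rot: [-180.0, 0.0, -0.0]
force: [1.2, -0.7, -0.1]
gripper_width: 55.0
time_s: 7.1
ee_pos: [438.5, -186.2, 72.9]
ee_rot: [-179.9, 0.2, -0.0]
force: [-1.2, -0.7, 0.2]
gripper_width: 59.2
```

View pics/top1.png

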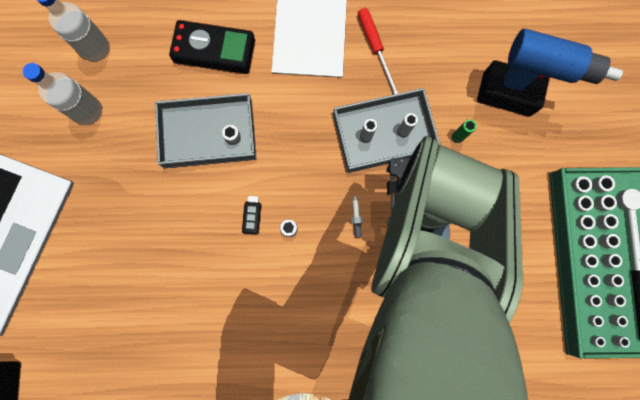

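View pics/wrist1.png

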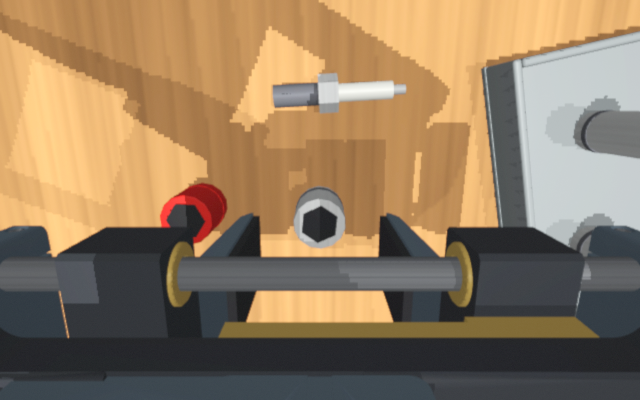

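The top view shows the deep socket standing in the right tray at (370,128), with its stored neighbour undisturbed at (409,120). The wrist view shows bare short socket B centred between the fingers at (319,222), with the red one at (190,215) outside them.

```bash
python3 -m pendant '[{"xyz":[0,0,0.02],"roll":0,"jaw":0.35},{"xyz":[0,0,0.045],"roll":0,"jaw":0.35},{"xyz":[0,0,0.064],"roll":0,"jaw":0.35},{"xyz":[0,0,0.064],"roll":0,"jaw":0.35},{"xyz":[0,0,0.064],"roll":0,"jaw":0.5},{"xyz":[0,0,0.064],"roll":0,"jaw":0.65},{"xyz":[0,0,0.064],"roll":0,"jaw":1},{"xyz":[0,0,0.064],"roll":0,"jaw":1}]' 25
python3 -m pendant '[{"xyz":[0,0,0],"roll":0,"jaw":1},{"xyz":[0,0,-0.005],"roll":0,"jaw":1},{"xyz":[0,0,-0.035],"roll":0,"jaw":1},{"xyz":[0,0,-0.07],"roll":0,"jaw":1},{"xyz":[0,0,-0.1],"roll":0,"jaw":1},{"xyz":[0,-0.04,-0.12],"roll":0,"jaw":1},{"xyz":[0,-0.09,-0.12],"roll":0,"jaw":1},{"xyz":[0,-0.14,-0.12],"roll":0,"jaw":1}]' 25
```

```text
time_s: 8.2
ee_pos: [439.9, -186.8, 10.6]
ee_rot: [180.0, -0.1, 0.0]
force: [-1.3, 0.1, 5.3]
gripper_width: 31.2
time_s: 9.2
ee_pos: [439.3, -45.4, 130.2]
ee_rot: [-180.0, -0.0, -0.1]
force: [0.9, 0.7, -0.6]
gripper_width: 31.6
```

```bash
python3 -m pendant '[{"xyz":[0.023,-0.038,0],"roll":0,"jaw":1},{"xyz":[0.050,-0.080,0],"roll":0,"jaw":1},{"xyz":[0.078,-0.124,0],"roll":0,"jaw":1},{"xyz":[0.106,-0.168,0],"roll":0,"jaw":1},{"xyz":[0.134,-0.212,0],"roll":0,"jaw":1},{"xyz":[0.160,-0.254,0],"roll":0,"jaw":1},{"xyz":[0.180,-0.285,0],"roll":0,"jaw":1},{"xyz":[0.1855,-0.294,0],"roll":0,"jaw":1}]' 25
python3 -m pendant '[{"xyz":[0,0,0],"roll":0,"jaw":1},{"xyz":[0,0,0.025],"roll":0,"jaw":1},{"xyz":[0,0,0.060],"roll":0,"jaw":1},{"xyz":[0,0,0.090],"roll":0,"jaw":1},{"xyz":[0,0,0.106],"roll":0,"jaw":1},{"xyz":[0,0,0.113],"roll":0,"jaw":1},{"xyz":[0,0,0.115],"roll":0,"jaw":1},{"xyz":[0,0,0.115],"roll":0,"jaw":1}]' 25
```

```text
time_s: 10.2
ee_pos: [625.4, 249.1, 129.0]
ee_rot: [180.0, 0.1, 0.1]
force: [0.3, -0.2, -0.7]
gripper_width: 31.4
time_s: 11.2
ee_pos: [625.8, 247.5, 16.1]
ee_rot: [-180.0, -0.1, -0.0]
force: [0.1, 0.6, -1.2]
gripper_width: 31.2
```

```bash
python3 -m pendant '[{"xyz":[0,0,0.001],"roll":0,"jaw":1},{"xyz":[0,0,0.001],"roll":0,"jaw":0.6},{"xyz":[0,0,0.001],"roll":0,"jaw":0.45},{"xyz":[0,0,0.001],"roll":0,"jaw":0.38},{"xyz":[0,0,0.0],"roll":0,"jaw":0.38},{"xyz":[0,0,-0.030],"roll":0,"jaw":0.38},{"xyz":[0,0,-0.070],"roll":0,"jaw":0.35},{"xyz":[0,0,-0.105],"roll":0,"jaw":0.35}]' 25
python3 -m pendant '[{"xyz":[-0.025,0.028,0],"roll":0,"jaw":0.35},{"xyz":[-0.060,0.068,0],"roll":0,"jaw":0.35},{"xyz":[-0.095,0.108,0],"roll":0,"jaw":0.35},{"xyz":[-0.130,0.148,0],"roll":0,"jaw":0.35},{"xyz":[-0.165,0.188,0.0],"roll":0,"jaw":0.35},{"xyz":[-0.190,0.216,0.02],"roll":0,"jaw":0.35},{"xyz":[-0.195,0.2215,0.05],"roll":0,"jaw":0.35},{"xyz":[-0.195,0.2215,0.05],"roll":0,"jaw":0.35}]' 25
python3 - <<'E'
from h import *
ims=[]
for n in("top","wrist"):
    im,d,K,T=grab(n); ims.append(im)
cv2.imwrite("pics/both2.png",cv2.resize(np.vstack([ims[0][80:280],ims[1][60:]]),None,fx=1,fy=1))
E
```

```text
time_s: 12.2
ee_pos: [625.2, 247.4, 121.3]
ee_rot: [-180.0, -0.0, 0.0]
force: [-0.2, 0.0, 0.2]
gripper_width: 59.2
time_s: 13.2
ee_pos: [428.2, 25.4, 68.9]
ee_rot: [180.0, 0.2, -0.1]
force: [-0.2, 0.2, -0.1]
gripper_width: 59.2
```

View pics/both2.png

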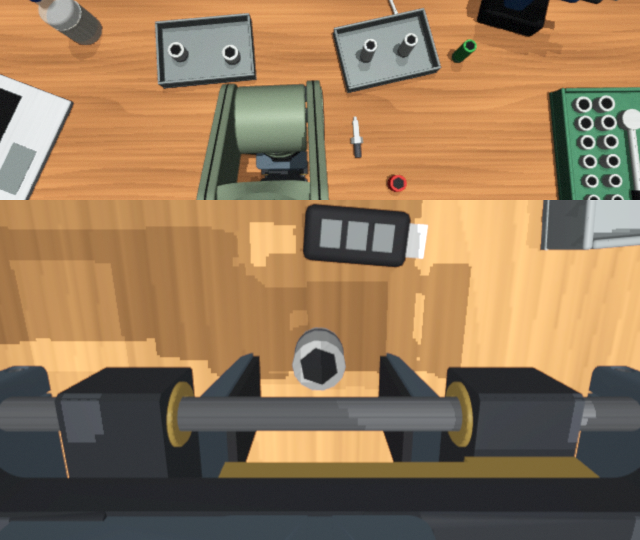

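Both sockets placed so far are standing (short B at (177,51), deep at (370,48) in the upper strip). Short A is centred between the fingers at (319,365) and clear of the fob.

```bash
python3 -m pendant '[{"xyz":[0,0,0.02],"roll":0,"jaw":0.35},{"xyz":[0,0,0.045],"roll":0,"jaw":0.35},{"xyz":[0,0,0.060],"roll":0,"jaw":0.35},{"xyz":[0,0,0.060],"roll":0,"jaw":0.35},{"xyz":[0,0,0.060],"roll":0,"jaw":0.5},{"xyz":[0,0,0.060],"roll":0,"jaw":0.65},{"xyz":[0,0,0.060],"roll":0,"jaw":1},{"xyz":[0,0,0.060],"roll":0,"jaw":1}]' 25
python3 -m pendant '[{"xyz":[0,0,0],"roll":0,"jaw":1},{"xyz":[0,0,-0.005],"roll":0,"jaw":1},{"xyz":[0,0,-0.035],"roll":0,"jaw":1},{"xyz":[0,0,-0.07],"roll":0,"jaw":1},{"xyz":[0,0,-0.1],"roll":0,"jaw":1},{"xyz":[0,0,-0.12],"roll":0,"jaw":1},{"xyz":[0.02,-0.017,-0.12],"roll":0,"jaw":1},{"xyz":[0.05,-0.043,-0.12],"roll":0,"jaw":1}]' 25
python3 -m pendant '[{"xyz":[0.036,-0.031,0],"roll":0,"jaw":1},{"xyz":[0.073,-0.063,0],"roll":0,"jaw":1},{"xyz":[0.110,-0.094,0],"roll":0,"jaw":1},{"xyz":[0.140,-0.120,0],"roll":0,"jaw":1},{"xyz":[0.150,-0.1285,0],"roll":0,"jaw":1},{"xyz":[0.150,-0.1285,0],"roll":0,"jaw":1},{"xyz":[0.150,-0.1285,0.03],"roll":0,"jaw":1},{"xyz":[0.150,-0.1285,0.06],"roll":0,"jaw":1}]' 25
```

```text
time_s: 14.3
ee_pos: [430.4, 25.9, 10.5]
ee_rot: [-180.0, -0.1, 0.0]
force: [-0.7, -0.1, 5.0]
gripper_width: 31.6
time_s: 15.3
ee_pos: [479.9, 68.8, 130.4]
ee_rot: [180.0, -0.0, -0.1]
force: [-0.3, -0.8, -1.3]
gripper_width: 31.1
time_s: 16.3
ee_pos: [628.8, 196.0, 69.9]
ee_rot: [180.0, 0.0, -0.0]
force: [0.1, 0.1, -1.4]
gripper_width: 31.3
```

Commanded z is 70, so I lower 55 mm, release, raise and back off.

```bash
python3 -m pendant '[{"xyz":[0,0,0.015],"roll":0,"jaw":1},{"xyz":[0,0,0.035],"roll":0,"jaw":1},{"xyz":[0,0,0.048],"roll":0,"jaw":1},{"xyz":[0,0,0.053],"roll":0,"jaw":1},{"xyz":[0,0,0.055],"roll":0,"jaw":1},{"xyz":[0,0,0.055],"roll":0,"jaw":1},{"xyz":[0,0,0.056],"roll":0,"jaw":1},{"xyz":[0,0,0.056],"roll":0,"jaw":1}]' 25
python3 -m pendant '[{"xyz":[0,0,0],"roll":0,"jaw":0.6},{"xyz":[0,0,0],"roll":0,"jaw":0.45},{"xyz":[0,0,0],"roll":0,"jaw":0.38},{"xyz":[0,0,0],"roll":0,"jaw":0.38},{"xyz":[0,0,-0.02],"roll":0,"jaw":0.38},{"xyz":[0,0,-0.060],"roll":0,"jaw":0.38},{"xyz":[0,0,-0.11],"roll":0,"jaw":0.38},{"xyz":[0,0,-0.15],"roll":0,"jaw":0.38}]' 25
python3 -m pendant '[{"xyz":[-0.03,0,0],"roll":0,"jaw":0.38},{"xyz":[-0.07,0,0],"roll":0,"jaw":0.38},{"xyz":[-0.12,0,0],"roll":0,"jaw":0.38},{"xyz":[-0.17,0,0],"roll":0,"jaw":0.38},{"xyz":[-0.22,0,0],"roll":0,"jaw":0.38},{"xyz":[-0.24,0,0],"roll":0,"jaw":0.38},{"xyz":[-0.24,0,0],"roll":0,"jaw":0.38},{"xyz":[-0.24,0,0],"roll":0,"jaw":0.38}]' 25
python3 - <<'E'
from h import *
im,d,K,T=grab("top");im2=grab("side")[0]
P=cloud(d,K,T)
for n,u,v,h in(("B",177,131,43),("A",204,132,43),("S",231,133,43),("deep",370,126,85),("Dst",409,120,85)):
    w=P[v-14:v+14,u-12:u+12].reshape(-1,3);q=w[abs(w[:,2]-h)<5];c,r=cv2.minEnclosingCircle(q[:,:2].astype(np.float32));print(n,np.round(c),round(r,1),np.median(q[:,2]).round(1))
cv2.imwrite("pics/fin.png",np.vstack([im[80:290],im2[90:]]))
E
```

```text
time_s: 17.3
ee_pos: [630.7, 197.5, 15.5]
ee_rot: [-180.0, -0.1, 0.0]
force: [-0.6, 0.0, 5.8]
gripper_width: 31.7
time_s: 18.3
ee_pos: [630.4, 197.4, 166.0]
ee_rot: [-180.0, -0.1, -0.0]
force: [1.2, 0.2, -1.1]
gripper_width: 56.5
time_s: 19.3
ee_pos: [391.9, 197.8, 164.3]
ee_rot: [-180.0, -0.1, -0.0]
force: [0.4, 0.1, -0.7]
gripper_width: 56.5
B [627. 247.] 16.7 41.9
A [630. 197.] 15.8 42.1
S [620. 140.] 16.0 42.0
deep [ 619. -133.] 13.0 84.1
Dst [ 629. -211.] 13.0 84.2
```

View pics/fin.png

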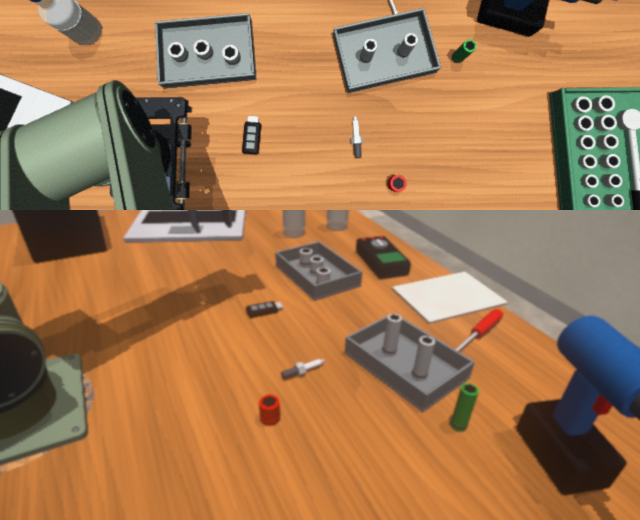

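All five sockets stand in the right trays, with rims about 42 mm (short) and 84 mm (deep) above the bench. The fob, plug and both look-alikes are where they were, and the arm is clear.

```bash
python3 -c "from workcell import env; print(env.job_done())"
```

```text
the job is handed in; nothing more can be done
None
```

All three stray sockets are put away and the job is handed in; it gave no verdict. The deep one is in the right tray beside the stored deep socket, and the two short ones are in the left tray with the stored short socket. The arm was finished at about 19 s of the 69 s allowed.

- **Last check from the top camera:** all five sockets stand upright. The rims measured about 42 mm for the short sockets and 84 mm for the deep ones. That matches feet on the tray floor (43 and 85 mm expected), given that the camera reads about 1 mm low.
- **Stored sockets:** the deep one had not moved, and the short one was within 1 mm of where it started.
- **Bystanders:** the key fob, spark plug, red look-alike and green look-alike appear unmoved in the final pictures. I judged this by eye and did not measure it.
- **Gripper:** open and clear of everything at the end. No check failed or disagreed.

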